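# Hang the second tray on the network shelf's rack

## Robot

A 6-joint arm with a two-finger parallel gripper is mounted at the origin on the work surface. World frame = base frame: x ahead of the robot, y to its left, z up, the work surface at z = 0. Lengths are in m, angles in rad, forces in N, time in s.
With the tool pointing down it reaches from about 0.375 to 0.75 m from the base axis. Payload 9 kg.
Tool frame: the origin (TCP) lies at the very end of the fingers, on their centre line; the grasp point (between the pads) lies 19 mm behind it (arm.grasp_offset is the distance from the TCP to the grasp point, in m); z points along the fingers, y is the line along which they close (so a half turn about z gives the same grasp; the last joint's range is limited). The gripper opens to 85 mm and grips with 20 to 120 N. Pads are 22 mm wide; open, the fingers measure 114 mm over their backs; the gripper's body (76 mm by 85 mm) begins 54 mm behind the grasp point. The pads swing forward as they close: fully open they stand 13 mm farther back than shut.
Start: joints at [-1.387, 0.104, 0.097, 1.564, 0, 1.353], TCP at [0.235, -0.552, 0.231] pointing down, gripper open.
Joint ranges: [-2.99, 2.99], [-0.84, 1.86], [-1.1, 1.16], [-1.84, 2.11], [-1.51, 1.56], [-3.14, 3.14]. Speed limits (rad/s): [2.22, 2.22, 2.57, 3.14, 3.14, 3.14].

## Interface

Orientations are given as a unit quaternion [w, x, y, z].
In Python, from rig import arm, vision, job_done gives the robot as it stands.
- The arm moves only by the tool play_rows, never from a script. Its argument "deltas" is a list of rows, each an object with "grip": the opening, from -1 (shut) to 1 (fully open); "offset": the shift along the world's x, y, z in units of 25 mm (1.0 is 25 mm), a list of three; "twist": the turn about the world's z in units of 5 degrees (1.0 is 5 degrees). In form: [{"grip": grip, "offset": [x, y, z], "twist": twist}, ...]. A call has 1 to 8 rows; each row shifts and turns the commanded pose from where the row before left it; what a row does not reach is not made up. A row lasts 1/12 s, in which the tool goes at most 41.7 mm and 7.16 degrees, less where a joint would pass 70% of its speed; a pose out of reach is approached as far as the arm can. A call is refused whole if a number of a shift passes 1 or a number of a turn 1, either way. A call with a gripper value outside its range is refused whole. The fingers move at their own pace and stop on an object; "newtons" is the grip in N (left out, the last holds). Time passes only in rows, so rows that do not move let the fingers close. It gives the time, the measured TCP pose, the force, the opening and the grip force at its end, in the units of the state.
- arm.observe(): the state, without advancing time (a new reading comes with each control period).
- vision.snapshot(name): name is "scene" or "top"; returns a dict with "pixels" (384x512x3 uint8, red, green, blue), "fx", "fy", "cx", "cy" (pixels), "k1" (the pictures are not rectified: a ray, as slopes to the right and down, at radius r is drawn at 1 + k1 r^2 times it, then the intrinsics apply), "world_from_camera" (4x4, takes a point from camera to world coordinates). Camera axes: x right, y up, looking along -z (the intrinsics and any distortion apply to the point x, -y, -z); pixel columns grow to the right and rows downward; lengths in m; the calibration is good to about 2 mm. A picture is of the moment at which its call begins. There is no depth.
- job_done(): hands the job in; it is judged then, once.
The state is a dict: "t": time; "qpos": joint angles; "joint_vel": joint speeds; "tau": joint torques, N m; "eef_pos": TCP position; "tool_rot": TCP orientation; "contact_force": force on the tool from outside, world axes, zero at the start; "ft_torque": the same for the moment, N m; "width": finger opening in m; "grip_force": force on a finger pad.
Only numpy, scipy, OpenCV 4.12 (cv2) and the standard library are available. Lean on these libraries where they do the work, as an engineer would, in place of code of your own. Each camera call takes 0.05 s, during which the arm holds its last target. There are 200 camera calls.

## Task

Pick up the green tray by its tab and hang it on the rack's white sprung saddle, beside the blue tray that already hangs there: its hook must drop fully down into the saddle's notch, and the tray must be left hanging upright and free. The notch sits somewhere along the saddle, so feel for it with a light touch: never push the saddle down by more than 8 mm (about 12 N). Leave the blue tray hanging where it is and do not disturb the router, the plant or the power adapter.

Things in the scene. Friction and masses are not known exactly. Their poses are not given: they have to be found in the camera images.
- rack: Fixed dark steel two-rail rack, 248 mm wide (its y), 150 mm high; origin on the table under the middle of the rails, z up. Trays hang on its -x side, backs leaning on the lower rest rail (12 mm thick, 63 to 77 mm high). Posts at y = -118 and +118 mm. Two places, left and right of the middle: the blue tray hangs in one (either), straight on the top rail; the white saddle is in the other.
- rail_mid (a point): Middle of the rack's top rail, on its top face, 150 mm above the table; axes as the rack. The rail runs along y and is 10 mm thick in x. The notch centre lies anywhere from 34 to 66 mm along y from here, + or - (on the other half of the rail from the blue tray): its exact place is not measured.
- saddle (a joint): Push-down (m) of the white saddle on the top rail: 0 unloaded, grows downward; spring 1.5 N/mm, hardly any preload, stop at 12 mm; rigid sideways. 78 mm long along the rail, 12 mm thick in x, centred on the rail. Unloaded, its flat tops are 168 mm above the table; in its middle a square notch, 16 mm long along the rail, open to front and back, floor 158 mm above the table.
- green_tray: Loose green plastic tray with a hook, 0.11 to 0.22 kg, standing on the table. Origin: centre of its underside; z up, x to its back (hook side). Tray 50 (x) by 60 (y) by 36 mm; back plate 36 mm wide, rear face at x = +25 mm, 111 mm high. Hung, it has the rack's directions and its origin about 31 to 37 mm before the rail's middle: 63 mm up on the saddle's tops, about 52 mm in the notch.
- green_tab (a point): Where to grip the green tray: 21 mm above the foot of the tab on top of its hook, axes as the tray, at (30, 0, 132) mm of the tray. Tab 12 mm wide in y (grip across y, from above), 16 mm in x, from 111 to 147 mm above the tray's underside.
- green_hook (a point): Middle of the underside of the green tray's hook roof, at (34, 0, 105) mm of the tray, axes as the tray: this face comes to rest on the notch floor. Hook 12 mm wide in y; slot 18 mm wide in x (9 mm either way from here, back plate on the -x side, 5 mm lip on the +x side); the lip reaches 21 mm down from here.
- blue_tray: The first tray: same shape, size and axes as the green one, in blue, with a black plug in it; loose, hanging by its hook straight on the top rail near y = -44 or +44 mm of the rack, origin (centre of underside) 45 mm above the table, kept in place by friction only.
- router: Loose black router, 130 by 200 by 32 mm with three upright antennas to 165 mm at its back (+x). Origin: centre of its underside.
- plant: Small loose plant in a terracotta pot, pot 72 mm across and 55 mm high, leaves to about 105 mm. Origin: centre of its underside.
- adapter: Loose black power adapter block, 45 (x) by 70 (y) by 30 mm. Origin: centre of its underside.
Things that resemble listed ones, but are neither listed nor needed, are in the scene too. There is more than one size of the green_tray; the job needs the smaller.

How it is judged:
On the way, in this order (a step that is already met when the one before it is completed fails the run):
1. the green tray is lifted at least 40 mm (height (world z) of green_tray above 0.04 m), for 0.2 s.
2. the green tray's hook is down in the saddle's notch (z of green_tray in the frame of rack between 0.0485 and 0.0545 m and x of green_tray in the frame of rack between -0.046 and -0.02 m and y of green_tray in the frame of rack between -0.085 and 0.085 m), for 0.2 s.
At the end, for the whole second after the job is handed in: Green tray at rest, hook on the notch floor, saddle carrying it: origin 48.5 to 54.5 mm up, 20 to 46 mm before the rack's middle plane, within 85 mm of its centre, upright to 0.16 rad, square to 0.2 rad; blue tray still on the rail, within 10 mm of its start, 40 to 50 mm up (all of step 2 and value of joint saddle above 0.0002 m and angle between green_tray's own z axis and vertical below 0.16 rad and angle between the x axis of green_tray and the x axis of rack, either way round below 0.2 rad and linear speed of green_tray below 0.02 m/s and height (world z) of blue_tray between 0.04 and 0.05 m and distance of blue_tray from where it was at the start of the episode below 0.01 m); the robot touches nothing.
It fails at once if the saddle is pushed down by more than 8 mm (value of joint saddle above 0.008 m).
It fails at once if the blue tray is moved more than 10 mm or lifted off (distance of blue_tray from where it was at the start of the episode above 0.01 m or height (world z) of blue_tray below 0.035 m).
It fails at once if the router, the plant or the adapter is moved more than 20 mm (distance of any of router, plant, adapter from where it was at the start of the episode above 0.02 m).
It also fails if it takes over 59 s, if anything falls off the work surface, if the arm or the gripper's body presses on something with over 40 N, if the wrist force passes 120 N, or if a joint passes its speed limit or range.

## Working session

There is one attempt and no reset: what is moved stays moved. The work goes in short steps, Python scripts to look and compute and a tool call to move; the robot and the scene stay as the last step left them, time stands still between calls to the robot, and variables do not carry over. Pictures are saved under pics/ and viewed, at most 10 in all, crops included, and the job is handed in when it is done.

Besides the shell and the picture viewer there is one more tool, called after "Call:" as name([rows], argument=value, ...), one row to a line, values as JSON. play_rows: Moves the arm, as the interface text tells. Its arguments: {"type":"object","properties":{"deltas":{"type":"array"},"newtons":{"type":"number"}},"required":["deltas"]}

```bash
mkdir -p pics; cat > h.py <<'E'
import numpy as np, cv2
from rig import arm, vision, job_done
def snap(n,f):
    s=vision.snapshot(n); cv2.imwrite(f,cv2.cvtColor(s['pixels'],cv2.COLOR_RGB2BGR))
    np.savez(''+n+'.npz',**s); return s
def load(n): return dict(np.load(''+n+'.npz'))
def ray(s,u,v):
    K=np.array([[s['fx'],0,s['cx']],[0,s['fy'],s['cy']],[0,0,1]],float)
    p=cv2.undistortPoints(np.array([[[u,v]]],float),K,np.array([s['k1'],0,0,0],float))[0,0]
    T=s['world_from_camera']; d=T[:3,:3]@np.array([p[0],-p[1],-1]); return T[:3,3],d/np.linalg.norm(d)
def onz(s,u,v,z):
    o,d=ray(s,u,v); return o+d*(z-o[2])/d[2]
def tri(s1,p1,s2,p2):
    o1,d1=ray(s1,*p1);o2,d2=ray(s2,*p2)
    t=np.linalg.lstsq(np.array([d1,-d2]).T,o2-o1,rcond=None)[0]
    a=o1+t[0]*d1;b=o2+t[1]*d2
    return (a+b)/2,np.linalg.norm(a-b)
def proj(s,P):
    T=s['world_from_camera'];c=T[:3,:3].T@(np.asarray(P,float)-T[:3,3]);x,y=c[0]/-c[2],-c[1]/-c[2]
    k=1+s['k1']*(x*x+y*y);return np.array([s['fx']*x*k+s['cx'],s['fy']*y*k+s['cy']])
E
python3 - <<'E'
from h import *
for n in('scene','top'):
    s=snap(n,f'pics/{n}0.png'); print(n,s['world_from_camera'].round(3).tolist(),s['fx'],s['k1'])
print(arm.observe())
E
```

```text
scene [[0.128, -0.777, 0.616, 1.156], [0.992, 0.11, -0.067, 0.018], [-0.015, 0.62, 0.784, 0.878], [0.0, 0.0, 0.0, 1.0]] 390.87154113421747 1.1164366824879003e-05
top [[-0.002, 0.994, -0.107, 0.433], [-1.0, -0.0, 0.015, 0.115], [0.015, 0.107, 0.994, 1.153], [0.0, 0.0, 0.0, 1.0]] 398.08376291116855 -0.0421126088762442
{'t': 0.1, 'qpos': array([-1.38672326e+00,  1.04625345e-01,  9.65378002e-02,  1.56388653e+00,
        1.18664061e-05,  1.35305979e+00]), 'joint_vel': array([-0.00091182, -0.00035043,  0.00106642, -0.00016973, -0.00151167,
        0.00019865]), 'tau': array([ 7.28902043e-03, -5.58199060e+01,  5.04725397e+01,  1.26277981e-02,
       -2.17600100e-04,  5.02074883e-06]), 'eef_pos': array([ 0.23458746, -0.55191977,  0.23060333]), 'tool_rot': array([-5.88691173e-04,  9.79886252e-01,  1.99555974e-01,  1.58436733e-05]), 'contact_force': array([-0.35241153,  0.28800728,  0.51519299]), 'ft_torque': array([ 0.00562565, -0.00858028,  0.02778227]), 'grip_force': 0.0, 'width': 0.08579778547234626}
```

View pics/scene0.png

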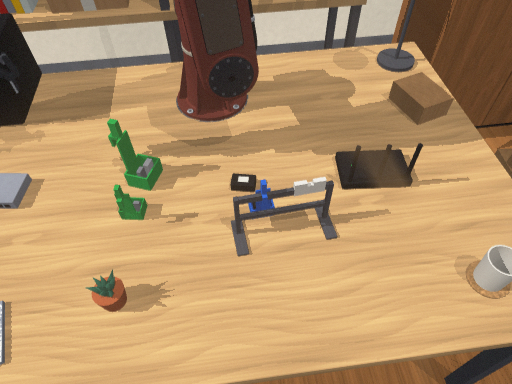

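View pics/top0.png

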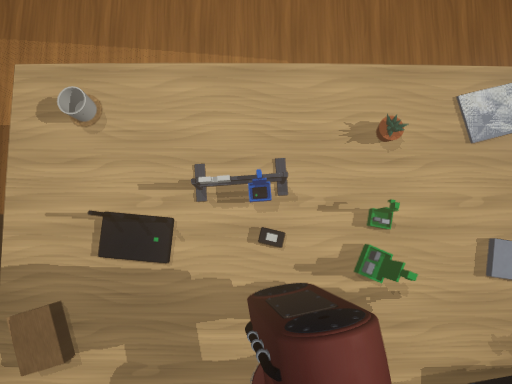

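```bash
python3 - <<'E'
from h import *
a=cv2.imread('pics/scene0.png');b=cv2.imread('pics/top0.png')
f=lambda im,x,y,w,h,k:cv2.resize(im[y:y+h,x:x+w],None,fx=k,fy=k,interpolation=cv2.INTER_CUBIC)
m=np.vstack([np.hstack([f(a,100,170,64,60,5),f(a,220,165,128,80,3.75)[:300]]),np.hstack([f(b,360,190,64,60,5),f(b,186,150,120,75,4)[:300]])])
cv2.imwrite('pics/m1.png',m);print(m.shape)
for n in('scene','top'):
    s=load(n);hsv=cv2.cvtColor(s['pixels'],cv2.COLOR_RGB2HSV)
    for nm,lo,hi in(('g',(50,120,30),(75,255,255)),('b',(108,120,40),(125,255,255)),('w',(0,0,170),(180,40,255))):
        k=cv2.inRange(hsv,lo,hi);c,_=cv2.findContours(k,0,1)
        for q in c:
            if cv2.contourArea(q)>25:
                r=cv2.boundingRect(q)
                if 150<r[1]<300 and 90<r[0]<420: print(n,nm,r,cv2.contourArea(q),cv2.minAreaRect(q))
E
```

```text
(600, 800, 3)
scene g (114, 185, 33, 34) 612.5 ((130.0, 201.5), (33.0, 32.0), 90.0)
scene b (249, 180, 25, 32) 275.0 ((259.18292236328125, 195.2030029296875), (29.311792373657227, 24.156160354614258), 79.99201965332031)
scene w (294, 177, 32, 13) 93.0 ((309.2453918457031, 182.29046630859375), (6.84984827041626, 32.601158142089844), 78.11134338378906)
scene w (238, 176, 11, 6) 39.0 ((243.0, 178.5), (10.0, 5.0), 0.0)
top g (355, 245, 62, 38) 1196.0 ((386.9827880859375, 268.7069091796875), (59.61313247680664, 30.463096618652344), 23.198589324951172)
top g (369, 209, 22, 20) 152.0 ((380.8077087402344, 218.4615478515625), (21.76888656616211, 17.062103271484375), 11.309932708740234)
top g (385, 200, 14, 22) 41.5 ((390.68121337890625, 209.52066040039062), (11.446125030517578, 19.912193298339844), 28.300758361816406)
top b (248, 181, 23, 20) 313.5 ((259.1434326171875, 191.07786560058594), (18.46929168701172, 21.27589988708496), 84.80557250976562)
top b (253, 170, 14, 11) 40.5 ((259.5, 175.0), (10.0, 13.0), 90.0)
top w (266, 233, 11, 8) 47.0 ((271.35296630859375, 237.08827209472656), (9.45888900756836, 6.305926322937012), 14.03624439239502)
top w (199, 177, 12, 5) 34.0 ((204.5, 179.0), (4.0, 11.0), 90.0)
top w (217, 175, 13, 5) 38.0 ((223.0, 177.0), (4.0, 12.0), 90.0)
```

View pics/m1.png

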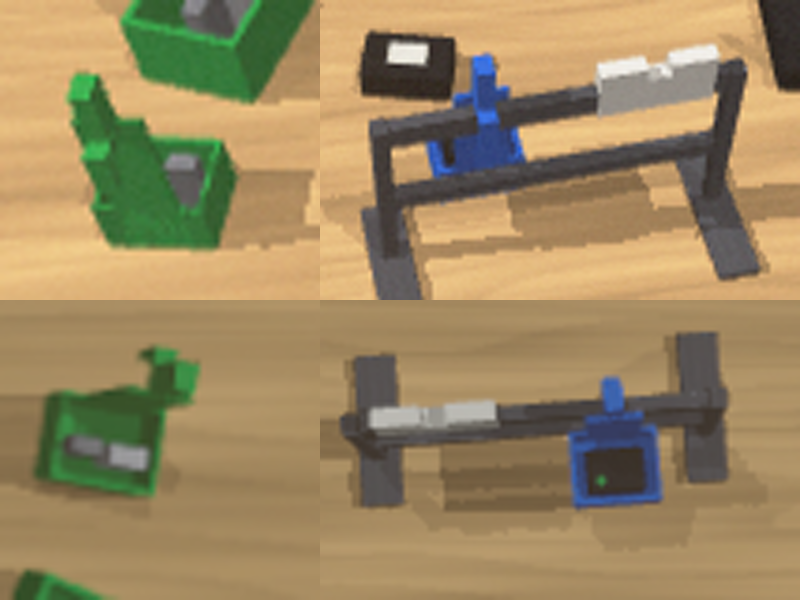

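Candidates: large green tray (scene 138,160; top 380,265) and small green one (scene 130,203; top 383,213); the small one is the target. The saddle is on the rack's +y half, blue at −y. I'll enlarge the small tray and saddle to pick corners.

```bash
python3 - <<'E'
from h import *
a=cv2.imread('pics/scene0.png');b=cv2.imread('pics/top0.png')
f=lambda im,x,y,w,h,k:cv2.resize(im[y:y+h,x:x+w],None,fx=k,fy=k,interpolation=cv2.INTER_CUBIC)
L=f(a,110,180,40,42,10);R=f(b,364,196,40,42,10)
B=np.hstack([f(a,288,172,44,20,9),f(b,192,168,44,20,9)])
m=np.vstack([np.hstack([L,R]),np.pad(B,((0,0),(0,8),(0,0)))]);cv2.imwrite('pics/m2.png',m);print(m.shape)
E
```

```text
(600, 800, 3)
```

View pics/m2.png

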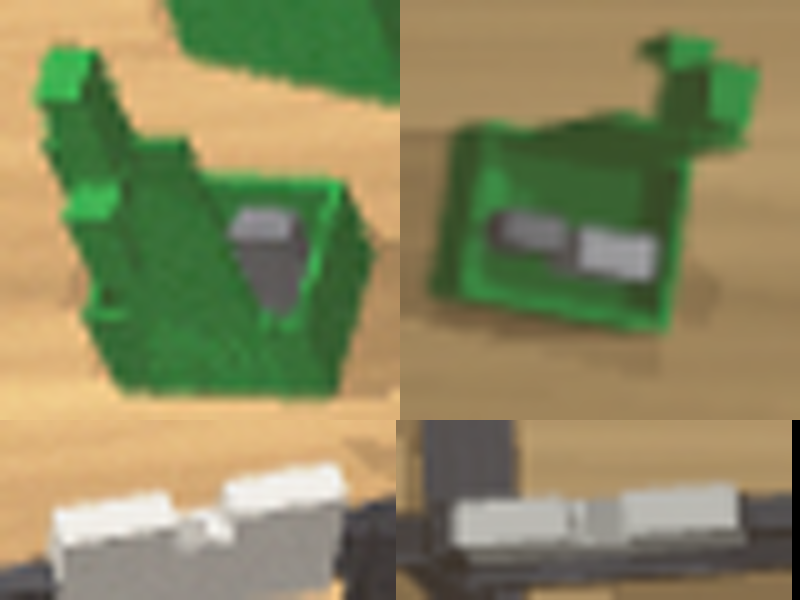

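```bash
python3 - <<'E'
from h import *
S=load('scene');T=load('top')
c=lambda ox,oy,k,x,y:(ox+(x+.5)/k-.5,oy+(y+.5)/k-.5)
sg=lambda x,y:c(110,180,10,x,y); tg=lambda x,y:c(364,196,10,x,y)
ss=lambda x,y:c(288,172,9,x,y-420); ts=lambda x,y:c(192,168,9,x-396,y-420)
pr=lambda n,P:print(n,(np.array(P[0])*1000).round(1),round(P[1]*1000,1))
pr('tabtop',tri(S,sg(68,74),T,tg(333,95)))
pr('fl base',tri(S,sg(373,260),T,tg(32,295)))
pr('fl rim',tri(S,sg(345,180),T,tg(68,290)))
for n,p in(('bR',(120,390)),('bL',(338,395)),('fL',(373,260))):print('base scene',n,(onz(S,*sg(*p),0)*1e3).round(1))
print('fL base top',(onz(T,*tg(32,295),0)*1e3).round(1))
for n,p in(('fl',(68,290)),('fr',(270,330)),('br',(292,160)),('bl',(85,128))):print('rim top',n,(onz(T,*tg(*p),.036)*1e3).round(1))
print('tab top in T',(onz(T,*tg(333,95),.147)*1e3).round(1),'S',(onz(S,*sg(68,74),.147)*1e3).round(1))
pr('sad -y',tri(S,ss(56.5,528),T,ts(... if 0 else 741,509.5)))
pr('sad +y',tri(S,ss(343,476),T,ts(455,521.5)))
for z in(.168,):
  print('S',(onz(S,*ss(343,476),z)*1e3).round(1),(onz(S,*ss(56.5,528),z)*1e3).round(1))
  print('T',(onz(T,*ts(455,521.5),z)*1e3).round(1),(onz(T,*ts(741,509.5),z)*1e3).round(1))
  print('notch T edges',(onz(T,*ts(564,519),z)*1e3).round(1),(onz(T,*ts(621,515),z)*1e3).round(1))
  print('notch S edges',(onz(S,*ss(170,503),z)*1e3).round(1),(onz(S,*ss(224,500),z)*1e3).round(1))
E
```

```text
tabtop [ 504.3 -251.6  142.6] 0.3
fl base [ 456.3 -213.3   -4.3] 0.2
fl rim [ 456.9 -212.6   33.3] 0.8
base scene bR [ 495.3 -279.5    0. ]
base scene bL [ 505.4 -219.7    0. ]
base scene fL [ 459.7 -212.1    0. ]
fL base top [ 456.2 -212.1    0. ]
rim top fl [ 456.8 -212.2   36. ]
rim top fr [ 445.3 -269.6   36. ]
rim top br [ 493.3 -277.6   36. ]
rim top bl [ 502.5 -218.5   36. ]
tab top in T [ 504.  -249.9  147. ] S [ 508.1 -250.1  147. ]
sad -y [572.5 176.3 164.3] 0.7
sad +y [568.5 254.7 168. ] 0.4
S [568.5 254.5 168. ] [575.6 175.8 168. ]
T [568.6 254.9 168. ] [571.9 175.7 168. ]
notch T edges [569.3 224.7 168. ] [570.4 208.9 168. ]
notch S edges [571.3 207.1 168. ] [572.3 221.4 168. ]
```

Call:
play_rows([
  {"grip":1,"offset":[1,0.3,0.2],"twist":1},
  {"grip":1,"offset":[1,0.3,0.2],"twist":1},
  {"grip":1,"offset":[1,0.3,0.2],"twist":1},
  {"grip":1,"offset":[1,0.3,0.2],"twist":1},
  {"grip":1,"offset":[1,0.3,0.2],"twist":1},
  {"grip":1,"offset":[1,0.3,0.2],"twist":1},
  {"grip":1,"offset":[1,0.3,0.2],"twist":1},
  {"grip":1,"offset":[1,0.3,0.2],"twist":1},
], newtons=40)

```text
t: 0.77
eef_pos: [0.4358, -0.4915, 0.2711]
tool_rot: [-0.0, 0.851, 0.525, 0.0]
contact_force: [0.0, -0.3, 0.2]
width: 0.0852
grip_force: 0.0
```

Call:
play_rows([
  {"grip":1,"offset":[0.92,0.3,0],"twist":1},
  {"grip":1,"offset":[0.92,0.3,0],"twist":1},
  {"grip":1,"offset":[0.92,0.3,0],"twist":1},
  {"grip":1,"offset":[0,0.9,0],"twist":1},
  {"grip":1,"offset":[0,0.9,0],"twist":1},
  {"grip":1,"offset":[0,0.9,0],"twist":1},
  {"grip":1,"offset":[0,0.9,0],"twist":1},
  {"grip":1,"offset":[0,0.9,0],"twist":1},
])

```text
t: 1.43
eef_pos: [0.5035, -0.356, 0.2707]
tool_rot: [-0.0, 0.621, 0.784, 0.0]
contact_force: [0.5, -0.1, 0.4]
width: 0.0854
grip_force: 0.0
```

Call:
play_rows([
  {"grip":1,"offset":[0,0.86,0],"twist":1},
  {"grip":1,"offset":[0,0.86,0],"twist":1},
  {"grip":1,"offset":[0,0.86,0],"twist":1},
  {"grip":1,"offset":[0,0.86,0],"twist":1},
  {"grip":1,"offset":[0,0.86,0],"twist":1},
  {"grip":1,"offset":[0,0,0],"twist":1},
  {"grip":1,"offset":[0,0,0],"twist":1},
  {"grip":1,"offset":[0,0,0],"twist":1},
])

```text
t: 2.1
eef_pos: [0.5036, -0.2492, 0.2711]
tool_rot: [-0.0, 0.315, 0.949, 0.0]
contact_force: [0.1, 0.3, 0.1]
width: 0.0855
grip_force: 0.0
```

Call:
play_rows([
  {"grip":1,"offset":[0,0,0],"twist":0.9},
  {"grip":1,"offset":[0,0,0],"twist":0.9},
  {"grip":1,"offset":[0,0,0],"twist":0.9},
  {"grip":1,"offset":[0,0,0],"twist":0.9},
  {"grip":1,"offset":[0,0,0],"twist":0.9},
  {"grip":1,"offset":[0,0,0],"twist":0.9},
  {"grip":1,"offset":[0,0,0],"twist":0},
  {"grip":1,"offset":[0,0,0],"twist":0},
])

```text
t: 2.77
eef_pos: [0.5036, -0.2497, 0.271]
tool_rot: [-0.0, 0.088, 0.996, 0.0]
contact_force: [0.1, -0.1, -0.2]
width: 0.0853
grip_force: 0.0
```

```bash
cat > st.py <<'E'
from h import *
def st():
    o=arm.observe();R=o['tool_rot'];w,x,y,z=R
    ang=np.degrees(np.arctan2(1-2*(x*x+z*z),2*(x*y-w*z)))
    print('t',o['t'],'p',(o['eef_pos']*1e3).round(1),'yang',ang.round(2),'q',o['qpos'].round(2),'F',o['contact_force'].round(2),'w',round(o['width']*1e3,1),'g',o['grip_force'])
st()
E
python3 st.py
```

```text
t 2.7667 p [ 503.6 -249.7  271. ] yang 79.88 q [-0.69  0.    0.06  1.63  0.   -0.52] F [ 0.08 -0.08 -0.19] w 85.3 g 0.0
```

Call:
play_rows([
  {"grip":1,"offset":[0,0,-0.9],"twist":0},
  {"grip":1,"offset":[0,0,-0.9],"twist":0},
  {"grip":1,"offset":[0,0,-0.9],"twist":0},
  {"grip":1,"offset":[0,0,-0.9],"twist":0},
  {"grip":1,"offset":[0,0,-0.9],"twist":0},
  {"grip":1,"offset":[0,0,-0.9],"twist":0},
  {"grip":1,"offset":[0,0,-0.7],"twist":0},
  {"grip":0,"offset":[0,0,0],"twist":0},
])

```text
t: 3.43
eef_pos: [0.5017, -0.2482, 0.1146]
tool_rot: [-0.003, 0.088, 0.996, 0.002]
contact_force: [-1.2, 0.2, -0.9]
width: 0.0757
grip_force: 0.0
```

```bash
python3 - <<'E'
from st import *
a=snap('scene','pics/s1.png')['pixels'];b=snap('top','pics/t1.png')['pixels']
f=lambda im,x,y,w,h,k:cv2.resize(im[y:y+h,x:x+w],None,fx=k,fy=k,interpolation=cv2.INTER_CUBIC)
cv2.imwrite('pics/m3.png',cv2.cvtColor(np.hstack([f(a,80,120,100,120,4),f(b,340,150,100,120,4)]),cv2.COLOR_RGB2BGR))
E
```

```text
t 3.4333 p [ 501.7 -248.2  114.6] yang 79.88 q [-0.69  0.   -0.22  1.35  0.   -0.52] F [-1.21  0.16 -0.92] w 75.7 g 0.0
```

View pics/m3.png

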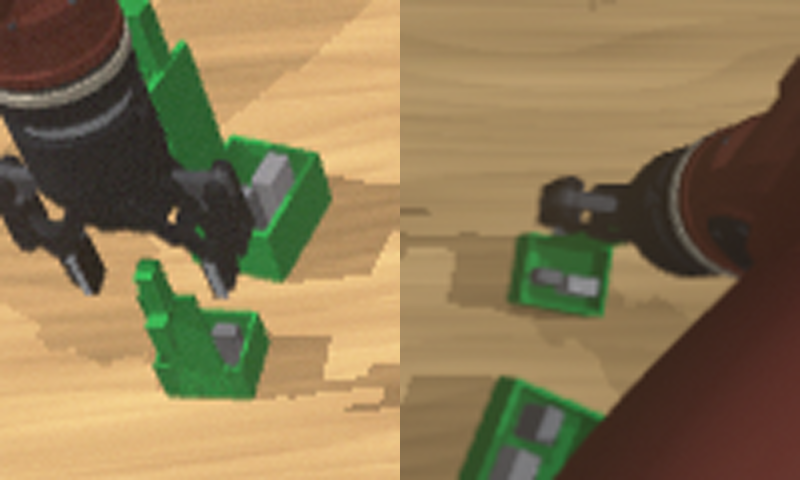

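Fingers straddle the tab (crop: tips at 92,288 and 222,290, tab between at 150,280). Closing.

Call:
play_rows([
  {"grip":-0.2,"offset":[0,0,0],"twist":0},
  {"grip":-0.4,"offset":[0,0,0],"twist":0},
  {"grip":-0.6,"offset":[0,0,0],"twist":0},
  {"grip":-0.8,"offset":[0,0,0],"twist":0},
  {"grip":-1,"offset":[0,0,0],"twist":0},
  {"grip":-1,"offset":[0,0,0],"twist":0},
  {"grip":-1,"offset":[0,0,0],"twist":0},
  {"grip":-1,"offset":[0,0,0],"twist":0},
], newtons=40)

```text
t: 4.2
eef_pos: [0.5042, -0.2502, 0.1199]
tool_rot: [0.001, 0.087, 0.996, -0.001]
contact_force: [0.3, -0.8, 5.6]
width: 0.0113
grip_force: 39.8
```

Call:
play_rows([
  {"grip":-1,"offset":[0,0,0],"twist":0},
  {"grip":-1,"offset":[0,0,0],"twist":0},
  {"grip":-1,"offset":[0,0,0],"twist":0},
  {"grip":-1,"offset":[0,0,0],"twist":0},
])

```text
t: 4.53
eef_pos: [0.5043, -0.2503, 0.12]
tool_rot: [0.001, 0.087, 0.996, -0.001]
contact_force: [-0.5, -0.7, 6.0]
width: 0.0114
grip_force: 39.8
```

```bash
python3 st.py
```

```text
t 4.5333 p [ 504.3 -250.3  120. ] yang 80.02 q [-0.69 -0.   -0.21  1.36  0.   -0.52] F [-0.52 -0.73  6.03] w 11.4 g 39.845425486564636
```

Call:
play_rows([
  {"grip":-1,"offset":[0,0,0.3],"twist":0},
  {"grip":-1,"offset":[0,0,0.6],"twist":0},
  {"grip":-1,"offset":[0,0,0.9],"twist":0},
  {"grip":-1,"offset":[0,0,0.9],"twist":0},
  {"grip":-1,"offset":[0,0,0.9],"twist":0},
  {"grip":-1,"offset":[0,0,0.9],"twist":0},
  {"grip":-1,"offset":[0,0,0],"twist":0},
  {"grip":-1,"offset":[0,0,0],"twist":0},
], newtons=60)

```text
t: 5.2
eef_pos: [0.5041, -0.2501, 0.2326]
tool_rot: [0.001, 0.087, 0.996, -0.001]
contact_force: [0.2, 0.7, -2.3]
width: 0.0108
grip_force: 58.8
```

```bash
python3 - <<'E'
from st import *
a=snap('scene','pics/s2.png')['pixels'];b=snap('top','pics/t2.png')['pixels']
f=lambda im,x,y,w,h,k:cv2.resize(im[y:y+h,x:x+w],None,fx=k,fy=k,interpolation=cv2.INTER_CUBIC)
cv2.imwrite('pics/m4.png',cv2.cvtColor(np.hstack([f(a,80,90,100,120,4),f(b,340,150,100,120,4)]),cv2.COLOR_RGB2BGR))
E
```

```text
t 5.2 p [ 504.1 -250.1  232.6] yang 80.02 q [-0.69 -0.01 -0.02  1.56  0.   -0.52] F [ 0.17  0.72 -2.3 ] w 10.8 g 58.804932832717896
```

View pics/m4.png

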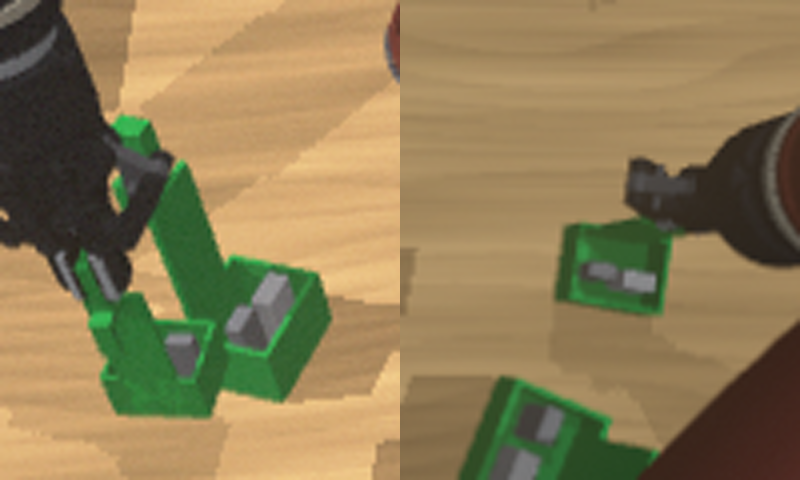

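Call:
play_rows([
  {"grip":-1,"offset":[-0.3,0.4,0.05],"twist":0.2},
  {"grip":-1,"offset":[-0.3,0.9,0.05],"twist":0.2},
  {"grip":-1,"offset":[-0.3,0.9,0.05],"twist":0.2},
  {"grip":-1,"offset":[-0.3,0.9,0.05],"twist":0.2},
  {"grip":-1,"offset":[-0.3,0.9,0.05],"twist":0.2},
  {"grip":-1,"offset":[-0.3,0.9,0.05],"twist":0.2},
  {"grip":-1,"offset":[-0.3,0.9,0.05],"twist":0.2},
  {"grip":-1,"offset":[-0.1,0.9,0.05],"twist":0.2},
])

```text
t: 5.97
eef_pos: [0.4472, -0.0809, 0.2399]
tool_rot: [-0.001, 0.017, 1.0, 0.001]
contact_force: [1.2, 0.2, -1.2]
width: 0.0108
grip_force: 58.7
```

Call:
play_rows([
  {"grip":-1,"offset":[0,0.9,0],"twist":0.2},
  {"grip":-1,"offset":[0,0.9,0],"twist":0.2},
  {"grip":-1,"offset":[0,0.9,0],"twist":0.2},
  {"grip":-1,"offset":[0,0.9,0],"twist":0.2},
  {"grip":-1,"offset":[0,0.9,0],"twist":0.2},
  {"grip":-1,"offset":[0,0.9,0],"twist":0},
  {"grip":-1,"offset":[0,0.9,0],"twist":0},
  {"grip":-1,"offset":[0,0.9,0],"twist":0},
])

```text
t: 6.63
eef_pos: [0.4478, 0.0989, 0.2398]
tool_rot: [-0.001, -0.026, 1.0, 0.0]
contact_force: [-0.2, -0.1, -0.9]
width: 0.0108
grip_force: 58.8
```

Call:
play_rows([
  {"grip":-1,"offset":[0,0.9,0],"twist":0},
  {"grip":-1,"offset":[0,0.9,0],"twist":0},
  {"grip":-1,"offset":[0,0.9,0],"twist":0},
  {"grip":-1,"offset":[0,0.9,0],"twist":0},
  {"grip":-1,"offset":[0,0.7,0],"twist":0},
  {"grip":-1,"offset":[0,0.3,0],"twist":0},
  {"grip":-1,"offset":[0,0,0],"twist":0},
  {"grip":-1,"offset":[0,0,0],"twist":0},
])

```text
t: 7.3
eef_pos: [0.4482, 0.2124, 0.2404]
tool_rot: [-0.001, -0.027, 1.0, -0.0]
contact_force: [0.1, -0.7, -1.6]
width: 0.0108
grip_force: 58.8
```

```bash
python3 - <<'E'
from st import *
a=snap('scene','pics/s3.png')['pixels'];b=snap('top','pics/t3.png')['pixels']
f=lambda im,x,y,w,h,k:cv2.resize(im[y:y+h,x:x+w],None,fx=k,fy=k,interpolation=cv2.INTER_CUBIC)
cv2.imwrite('pics/m5.png',cv2.cvtColor(np.hstack([f(a,220,90,130,150,4)[:, :400],f(b,180,150,100,150,4)]),cv2.COLOR_RGB2BGR))
# rail yaw from initial top view: white saddle + dark posts
E
```

```text
t 7.3 p [448.2 212.4 240.4] yang 93.06 q [ 0.18 -0.21 -0.19  1.59 -0.    0.12] F [ 0.12 -0.74 -1.57] w 10.8 g 58.76828491687775
```

View pics/m5.png

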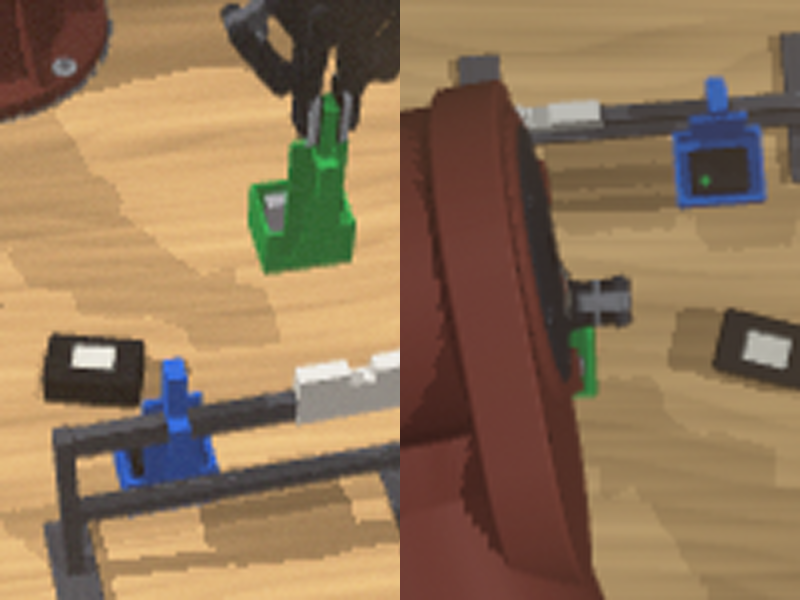

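```bash
python3 - <<'E'
from h import *
S=load('scene')
c=lambda x,y:(220+(x+.5)/4-.5,90+(y+.5)/4-.5)
L=onz(S,*c(265,272),.1204);R=onz(S,*c(353,260),.1204);print((L*1e3).round(1),(R*1e3).round(1),np.linalg.norm(R-L))
m=(L+R)/2;e=(R-L)/np.linalg.norm(R-L);n=np.array([e[1],-e[0],0]);print('yaw',np.degrees(np.arctan2(-e[0],e[1])),'tab est',(m+n*.005)*1e3,'hook',(m+n*.009)*1e3)
# tops: plate top corners z=.1204+.111 
# rail edge near (+x) top edge in scene: left end & saddle start, z=.150
a=onz(S,*c(66,440),.15);b=onz(S,*c(292,404),.15);print('rail',a*1e3,b*1e3,np.degrees(np.arctan2(-(b-a)[0],(b-a)[1])))
E
```

```text
[444.8 182.5 120.4] [442.3 242.9 120.4] 0.06040711007602982
yaw 2.403513250717883 tab est [448.53463109 212.88357124 120.4       ] hook [452.53111213 213.05131891 120.4       ]
rail [590.36106907  36.01731968 150.        ] [582.17165207 172.74816499 150.        ] 3.427603705257077
```

Call:
play_rows([
  {"grip":-1,"offset":[0.5,0,-0.1],"twist":0},
  {"grip":-1,"offset":[0.9,0.1,-0.1],"twist":0},
  {"grip":-1,"offset":[0.9,0,-0.1],"twist":0},
  {"grip":-1,"offset":[0.9,0,-0.1],"twist":0},
  {"grip":-1,"offset":[0.9,0,-0.1],"twist":0},
  {"grip":-1,"offset":[0.63,0,-0.1],"twist":0},
  {"grip":-1,"offset":[0,0,0],"twist":0},
  {"grip":-1,"offset":[0,0,0],"twist":0},
])

```text
t: 8.07
eef_pos: [0.5669, 0.2141, 0.2257]
tool_rot: [-0.001, -0.026, 1.0, -0.0]
contact_force: [-0.3, -0.7, -0.8]
width: 0.0107
grip_force: 58.7
```

```bash
python3 - <<'E'
from st import *
a=snap('scene','pics/s4.png')['pixels'];b=snap('top','pics/t4.png')['pixels']
f=lambda im,x,y,w,h,k:cv2.resize(im[y:y+h,x:x+w],None,fx=k,fy=k,interpolation=cv2.INTER_CUBIC)
cv2.imwrite('pics/m6.png',cv2.cvtColor(f(a,270,120,80,75,8)[:, :640],cv2.COLOR_RGB2BGR))
E
```

```text
t 8.0667 p [566.9 214.1 225.7] yang 92.93 q [ 0.15  0.12  0.11  1.56 -0.    0.09] F [-0.31 -0.67 -0.77] w 10.7 g 58.688358664512634
```

View pics/m6.png

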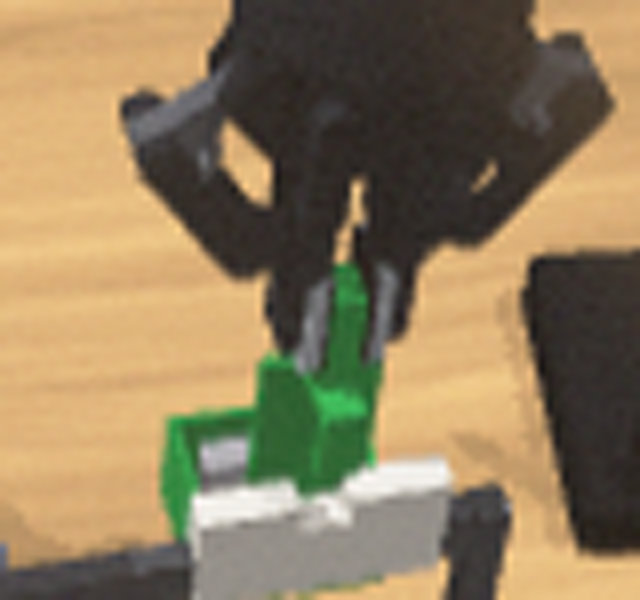

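```bash
python3 - <<'E'
from h import *
S=load('scene');c=lambda x,y:(270+(x+.5)/8-.5,120+(y+.5)/8-.5)
q=lambda P:((proj(S,P)-[270,120]+.5)*8-.5).round(0)
print('pred lip top front mid',q([.585,.215,.2167]),'lip bot',q([.585,.215,.1897]),'notch floor front edge mid',q([.576,.2153,.158]),'notch top edges',q([.576,.2073,.168]),q([.576,.2233,.168]),'saddle front ends',q([.5775,.176,.168]),q([.5745,.254,.168]))
# columns measured on saddle front top line in the s4 image
g=cv2.cvtColor(S['pixels'],cv2.COLOR_RGB2GRAY)
for v in range(176,190):print(v,g[v,292:330].tolist())
E
```

```text
pred lip top front mid [348. 411.] lip bot [338. 474.] notch floor front edge mid [322. 520.] notch top edges [299. 502.] [352. 496.] saddle front ends [196. 517.] [452. 481.]
176 [122, 102, 84, 188, 181, 182, 180, 180, 177, 116, 82, 81, 79, 78, 77, 79, 84, 99, 87, 81, 82, 83, 84, 86, 134, 182, 179, 180, 181, 180, 180, 178, 180, 180, 183, 176, 159, 157]
177 [107, 114, 82, 162, 181, 175, 178, 175, 165, 99, 76, 77, 75, 78, 79, 79, 80, 99, 83, 82, 79, 82, 84, 95, 144, 190, 195, 197, 199, 198, 199, 201, 204, 202, 178, 179, 175, 161]
178 [109, 120, 89, 138, 167, 153, 146, 126, 114, 91, 78, 78, 77, 76, 77, 81, 83, 98, 81, 82, 82, 90, 103, 166, 179, 230, 239, 238, 240, 238, 239, 239, 238, 238, 186, 177, 178, 179]
179 [105, 116, 108, 97, 115, 108, 108, 110, 110, 83, 85, 95, 98, 108, 97, 84, 80, 88, 84, 80, 87, 148, 188, 238, 240, 239, 239, 239, 238, 238, 239, 238, 238, 236, 209, 181, 180, 180]
180 [104, 111, 115, 101, 115, 123, 126, 136, 148, 128, 143, 165, 167, 193, 167, 85, 82, 85, 84, 87, 117, 222, 240, 238, 239, 239, 239, 236, 235, 235, 235, 233, 230, 214, 184, 176, 171, 167]
181 [107, 1
[... 1002 characters left out ...]
45, 145, 142, 146, 143, 155, 163, 166, 146, 146, 144, 145, 145, 146, 142, 147, 144, 145, 142, 143, 145, 145, 145, 116, 63, 58, 60, 58]
187 [88, 135, 193, 144, 145, 144, 144, 142, 143, 146, 146, 142, 144, 145, 146, 144, 145, 143, 145, 147, 146, 147, 143, 144, 146, 144, 146, 144, 145, 145, 143, 143, 142, 75, 57, 62, 60, 57]
188 [83, 93, 181, 145, 145, 137, 143, 144, 144, 145, 145, 148, 145, 145, 147, 145, 145, 144, 147, 144, 146, 144, 141, 145, 146, 145, 143, 143, 144, 145, 143, 146, 144, 73, 59, 61, 56, 58]
189 [94, 87, 172, 147, 143, 145, 145, 146, 146, 144, 143, 146, 145, 144, 142, 146, 144, 144, 144, 143, 141, 144, 145, 143, 143, 145, 143, 145, 143, 146, 142, 143, 147, 107, 72, 59, 56, 62]
```

Call:
play_rows([
  {"grip":-1,"offset":[0,0.05,-0.3],"twist":0},
  {"grip":-1,"offset":[0,0,-0.3],"twist":0},
  {"grip":-1,"offset":[0,0,-0.2],"twist":0},
  {"grip":-1,"offset":[0,0,0],"twist":0},
  {"grip":-1,"offset":[0,0,0],"twist":0},
])

```text
t: 8.58
eef_pos: [0.5663, 0.2165, 0.2058]
tool_rot: [-0.0, -0.026, 1.0, -0.0]
contact_force: [0.2, -0.5, -0.6]
width: 0.0109
grip_force: 58.8
```

Call:
play_rows([
  {"grip":-1,"offset":[0,0,-0.15],"twist":0},
  {"grip":-1,"offset":[0,0,-0.15],"twist":0},
  {"grip":-1,"offset":[0,0,-0.15],"twist":0},
  {"grip":-1,"offset":[0,0,-0.15],"twist":0},
  {"grip":-1,"offset":[0,0,-0.15],"twist":0},
  {"grip":-1,"offset":[0,0,0],"twist":0},
  {"grip":-1,"offset":[0,0,0],"twist":0},
])

```text
t: 9.17
eef_pos: [0.5667, 0.2165, 0.1872]
tool_rot: [-0.0, -0.026, 1.0, -0.0]
contact_force: [-0.4, 0.4, -0.9]
width: 0.0107
grip_force: 58.8
```

Call:
play_rows([
  {"grip":-1,"offset":[0,0,-0.1],"twist":0},
  {"grip":-1,"offset":[0,0,0],"twist":0},
  {"grip":-1,"offset":[0,0,0],"twist":0},
])

```text
t: 9.42
eef_pos: [0.5669, 0.2165, 0.185]
tool_rot: [-0.0, -0.026, 1.0, 0.0]
contact_force: [-0.2, -1.0, -1.6]
width: 0.0111
grip_force: 58.8
```

Call:
play_rows([
  {"grip":-1,"offset":[0,0,-0.1],"twist":0},
  {"grip":-1,"offset":[0,0,0],"twist":0},
  {"grip":-1,"offset":[0,0,0],"twist":0},
])

```text
t: 9.67
eef_pos: [0.5668, 0.2165, 0.1824]
tool_rot: [-0.0, -0.026, 1.0, 0.0]
contact_force: [1.0, 0.6, -2.0]
width: 0.0109
grip_force: 58.8
```

Call:
play_rows([
  {"grip":-1,"offset":[0,0,-0.06],"twist":0},
  {"grip":-1,"offset":[0,0,0],"twist":0},
  {"grip":-1,"offset":[0,0,0],"twist":0},
])

```text
t: 9.92
eef_pos: [0.5669, 0.2165, 0.181]
tool_rot: [-0.0, -0.026, 1.0, 0.0]
contact_force: [-0.4, -0.1, -1.3]
width: 0.0112
grip_force: 58.8
```

No contact yet below the saddle's top level; continuing gently.

Call:
play_rows([
  {"grip":-1,"offset":[0,0,-0.06],"twist":0},
  {"grip":-1,"offset":[0,0,0],"twist":0},
  {"grip":-1,"offset":[0,0,0],"twist":0},
])

```text
t: 10.17
eef_pos: [0.5669, 0.2165, 0.1795]
tool_rot: [-0.0, -0.026, 1.0, 0.0]
contact_force: [0.3, 0.1, -2.3]
width: 0.011
grip_force: 58.8
```

Call:
play_rows([
  {"grip":-1,"offset":[0,0,-0.06],"twist":0},
  {"grip":-1,"offset":[0,0,0],"twist":0},
  {"grip":-1,"offset":[0,0,0],"twist":0},
])

```text
t: 10.42
eef_pos: [0.5668, 0.2165, 0.1779]
tool_rot: [-0.0, -0.026, 1.0, 0.0]
contact_force: [0.3, 0.5, -1.7]
width: 0.0111
grip_force: 58.8
```

Call:
play_rows([
  {"grip":-1,"offset":[0,0,-0.08],"twist":0},
  {"grip":-1,"offset":[0,0,0],"twist":0},
  {"grip":-1,"offset":[0,0,0],"twist":0},
])

```text
t: 10.67
eef_pos: [0.5668, 0.2165, 0.1759]
tool_rot: [-0.0, -0.026, 1.0, 0.0]
contact_force: [0.3, 0.3, -1.4]
width: 0.0108
grip_force: 58.8
```

Call:
play_rows([
  {"grip":-1,"offset":[0,0,-0.08],"twist":0},
  {"grip":-1,"offset":[0,0,0],"twist":0},
  {"grip":-1,"offset":[0,0,0],"twist":0},
])

```text
t: 10.92
eef_pos: [0.5668, 0.2165, 0.1739]
tool_rot: [-0.0, -0.026, 1.0, 0.0]
contact_force: [0.5, 0.1, -0.5]
width: 0.0109
grip_force: 58.8
```

Call:
play_rows([
  {"grip":-1,"offset":[0,0,-0.06],"twist":0},
  {"grip":-1,"offset":[0,0,0],"twist":0},
  {"grip":-1,"offset":[0,0,0],"twist":0},
])

```text
t: 11.17
eef_pos: [0.567, 0.2165, 0.1727]
tool_rot: [0.0, -0.026, 1.0, 0.0]
contact_force: [0.1, -0.2, -0.2]
width: 0.0108
grip_force: 58.8
```

Call:
play_rows([
  {"grip":-1,"offset":[0,0,-0.04],"twist":0},
  {"grip":-1,"offset":[0,0,0],"twist":0},
  {"grip":-1,"offset":[0,0,0],"twist":0},
])

```text
t: 11.42
eef_pos: [0.567, 0.2165, 0.1718]
tool_rot: [0.0, -0.026, 1.0, 0.0]
contact_force: [1.0, -0.1, 1.2]
width: 0.011
grip_force: 58.9
```

Call:
play_rows([
  {"grip":-0.7,"offset":[0,0,0],"twist":0},
  {"grip":-0.6,"offset":[0,0,0],"twist":0},
  {"grip":-0.4,"offset":[0,0,0],"twist":0},
  {"grip":-0.2,"offset":[0,0,0],"twist":0},
  {"grip":-0.1,"offset":[0,0,0],"twist":0},
  {"grip":-0.1,"offset":[0,0,0],"twist":0},
], newtons=20)

```text
t: 11.92
eef_pos: [0.5669, 0.2165, 0.1716]
tool_rot: [-0.0, -0.026, 1.0, 0.0]
contact_force: [-0.1, 0.1, 0.3]
width: 0.0383
grip_force: 0.0
```

```bash
python3 - <<'E'
from st import *
a=snap('scene','pics/s5.png')['pixels']
f=lambda im,x,y,w,h,k:cv2.resize(im[y:y+h,x:x+w],None,fx=k,fy=k,interpolation=cv2.INTER_CUBIC)
cv2.imwrite('pics/m7.png',cv2.cvtColor(f(a,230,130,110,95,6),cv2.COLOR_RGB2BGR))
E
```

```text
t 11.9167 p [566.9 216.5 171.6] yang 93.02 q [0.15 0.12 0.01 1.46 0.   0.1 ] F [-0.08  0.12  0.26] w 38.3 g 0.0
```

View pics/m7.png

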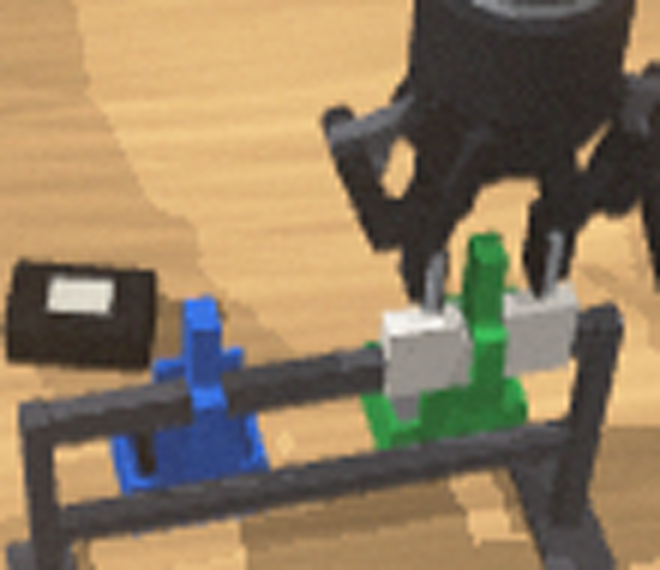

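The hook is in the notch (crop 487,330) and the tray hangs free between the open fingers. Retracting straight up.

Call:
play_rows([
  {"grip":0.1,"offset":[0,0,0.1],"twist":0},
  {"grip":0.1,"offset":[0,0,0.3],"twist":0},
  {"grip":0.1,"offset":[0,0,0.6],"twist":0},
  {"grip":0.1,"offset":[0,0,0.9],"twist":0},
  {"grip":0.1,"offset":[0,0,0.9],"twist":0},
  {"grip":0.1,"offset":[0,0,0.9],"twist":0},
  {"grip":0.1,"offset":[0,0,0.9],"twist":0},
  {"grip":0.1,"offset":[0,0,0],"twist":0},
])

```text
t: 12.63
eef_pos: [0.5683, 0.2167, 0.2925]
tool_rot: [0.004, -0.026, 1.0, 0.0]
contact_force: [0.4, 0.0, 1.0]
width: 0.0465
grip_force: 0.0
```

Call:
play_rows([
  {"grip":0.1,"offset":[-0.9,0,0.3],"twist":0},
  {"grip":0.1,"offset":[-0.9,0,0.3],"twist":0},
  {"grip":0.1,"offset":[-0.9,0,0],"twist":0},
  {"grip":0.1,"offset":[-0.9,0,0],"twist":0},
  {"grip":0.1,"offset":[0,0,0],"twist":0},
  {"grip":0.1,"offset":[0,0,0],"twist":0},
  {"grip":0.1,"offset":[0,0,0],"twist":0},
  {"grip":0.1,"offset":[0,0,0],"twist":0},
])

```text
t: 13.3
eef_pos: [0.4775, 0.2164, 0.3014]
tool_rot: [0.0, -0.026, 1.0, 0.0]
contact_force: [0.0, -0.3, 0.9]
width: 0.0471
grip_force: 0.0
```

```bash
python3 - <<'E'
from st import *
a=snap('scene','pics/s6.png')['pixels']
f=lambda im,x,y,w,h,k:cv2.resize(im[y:y+h,x:x+w],None,fx=k,fy=k,interpolation=cv2.INTER_CUBIC)
cv2.imwrite('pics/m8.png',cv2.cvtColor(f(a,230,130,110,95,6),cv2.COLOR_RGB2BGR))
E
```

```text
t 13.3 p [477.5 216.4 301.4] yang 93.0 q [ 0.18 -0.1   0.02  1.69  0.    0.12] F [ 0.02 -0.35  0.86] w 47.1 g 0.0
```

View pics/m8.png

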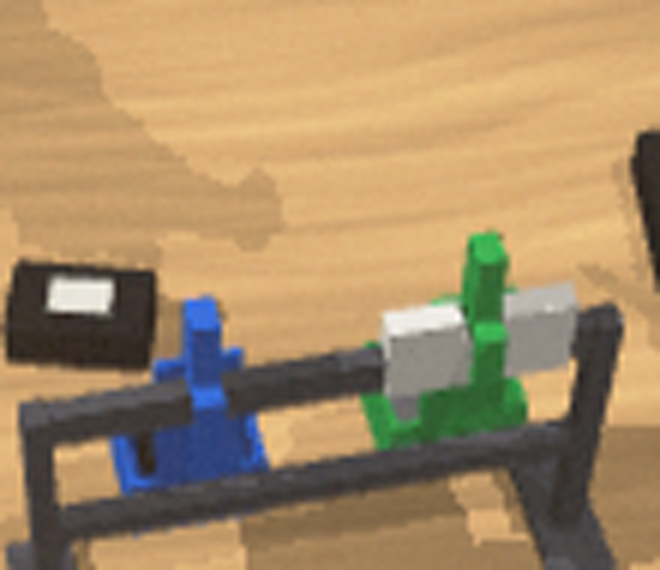

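Green hangs in the notch (487,330), upright and unchanged after the fingers left. Blue and the adapter are where they were.

```bash
python3 -c "
from h import *
print(job_done())"
```

```text
the job is handed in; nothing more can be done
None
```

The green tray hangs by its hook in the saddle's notch, upright and free, with the blue tray and the other things left where they were; the job is handed in, but no verdict came back.

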